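# Find the socket that fits the panel's hub nut

### The job

Try the sockets on the brass nut of the lamp panel that lies on the green mat, and find the one that fits: seat it fully down over the nut with its yellow pointer towards the panel's red mark, and finish while still holding it there in the gripper. Sockets that do not fit, or are not needed, stand upright and let go on the black mat; leave the other things on the bench where they are.

Things in the scene. Friction and masses are not known exactly. Their poses are not given: they have to be found in the camera images.
- socket_small: the small steel socket, loose, bore down on the black mat, about 120 g. Hex bore 18 mm across flats, 22 deep, for a 16 mm nut; outside round, 25 mm diameter, up to 27 mm height. Above that a round grip, 24 mm diameter, 27 to 62 mm up, alike on all sockets. Origin: on the axis at the underside; z up; +x along the yellow pointer; two bore corners lie on the x axis.
- socket_small_tip (a point): outer end of the small socket's yellow pointer bar (8 mm wide, 4 mm thick): 32 mm out from the axis, 24 mm above the underside
- socket_medium: the medium steel socket, loose, bore down on the black mat, about 160 g. Hex bore 24.4 mm across flats, 22 deep, for a 22 mm nut; outside round, 33 mm diameter, up to 27 mm height. Above that a round grip, 24 mm diameter, 27 to 62 mm up, alike on all sockets. Origin: on the axis at the underside; z up; +x along the yellow pointer; two bore corners lie on the x axis.
- socket_medium_tip (a point): outer end of the medium socket's yellow pointer bar (8 mm wide, 4 mm thick): 32 mm out from the axis, 24 mm above the underside
- socket_large: the large steel socket, loose, bore down on the black mat, about 220 g. Hex bore 30.6 mm across flats, 22 deep, for a 28 mm nut; outside round, 40 mm diameter, up to 27 mm height. Above that a round grip, 24 mm diameter, 27 to 62 mm up, alike on all sockets. Origin: on the axis at the underside; z up; +x along the yellow pointer; two bore corners lie on the x axis.
- socket_large_tip (a point): outer end of the large socket's yellow pointer bar (8 mm wide, 4 mm thick): 32 mm out from the axis, 24 mm above the underside
- panel_a: one of three fixed cast aluminium lamp panels, 120 x 120 mm, hub in the middle with a brass hex nut in a round well. The panels have nuts of 16, 22 and 28 mm across flats, one each; which has which is not told, and which panel lies on the green mat varies. Origin: centre of the underside, z up, +x towards its red mark; two nut corners lie on the x axis.
- panel_a_seat (a point): centre of this panel's well floor, on the nut's axis, 10 mm above the underside. Hub rim at 20 mm, nut top at 26 mm (bevelled in by 2.5 mm over the top 4 mm); well 29, 36 or 43 mm wide for the 16, 22 or 28 nut. The right socket goes down until its underside meets this floor; a too small one stops on the nut's top, a too large one passes round the nut and stops on the hub rim.
- panel_a_mark (a point): red line painted on this panel's hub rib, running radially from 35 to 55 mm from the nut's axis along the panel's +x; this point is 40 mm from the axis, 20 mm above the underside
- panel_b: one of three fixed cast aluminium lamp panels, 120 x 120 mm, hub in the middle with a brass hex nut in a round well. The panels have nuts of 16, 22 and 28 mm across flats, one each; which has which is not told, and which panel lies on the green mat varies. Origin: centre of the underside, z up, +x towards its red mark; two nut corners lie on the x axis.
- panel_b_seat (a point): centre of this panel's well floor, on the nut's axis, 10 mm above the underside. Hub rim at 20 mm, nut top at 26 mm (bevelled in by 2.5 mm over the top 4 mm); well 29, 36 or 43 mm wide for the 16, 22 or 28 nut. The right socket goes down until its underside meets this floor; a too small one stops on the nut's top, a too large one passes round the nut and stops on the hub rim.
- panel_b_mark (a point): red line painted on this panel's hub rib, running radially from 35 to 55 mm from the nut's axis along the panel's +x; this point is 40 mm from the axis, 20 mm above the underside
- panel_c: one of three fixed cast aluminium lamp panels, 120 x 120 mm, hub in the middle with a brass hex nut in a round well. The panels have nuts of 16, 22 and 28 mm across flats, one each; which has which is not told, and which panel lies on the green mat varies. Origin: centre of the underside, z up, +x towards its red mark; two nut corners lie on the x axis.
- panel_c_seat (a point): centre of this panel's well floor, on the nut's axis, 10 mm above the underside. Hub rim at 20 mm, nut top at 26 mm (bevelled in by 2.5 mm over the top 4 mm); well 29, 36 or 43 mm wide for the 16, 22 or 28 nut. The right socket goes down until its underside meets this floor; a too small one stops on the nut's top, a too large one passes round the nut and stops on the hub rim.
- panel_c_mark (a point): red line painted on this panel's hub rib, running radially from 35 to 55 mm from the nut's axis along the panel's +x; this point is 40 mm from the axis, 20 mm above the underside
- green_mat: bright green mat, 200 x 200 x 3 mm, fixed; the panel to be worked on lies on it (nut within 20 mm of its middle, panel's underside 3 mm above the bench). Origin: centre of the underside, on the bench
- socket_mat: black rubber mat, 120 x 300 x 3 mm (x, y), fixed; the sockets stand on it in a row along y about 95 mm apart, in any order, undersides 3 mm above the bench. Origin: centre of the underside
- battery_box1: black battery box, 58 x 31 x 15 mm, bystander. Origin near its middle on its underside
- battery_box2: black battery box, 58 x 31 x 15 mm, bystander. Origin near its middle on its underside
- drive_adapter: small steel drive adapter lying on the socket mat, about 35 x 18 x 18 mm, bystander. Origin near its middle on its underside
- tape_roll: orange tape roll lying flat, 84 mm across, 24 mm high, bystander. Origin near its middle on its underside
- screwdriver: red-handled screwdriver lying down, bystander
- glue_gun: white glue gun lying on its side, about 160 x 130 x 36 mm, bystander. Origin near its middle on its underside
Mind the look-alikes: they are no part of the job. Leave any brown or purple look-alike of the panel_a alone. What is shaped like the socket_medium but turquoise is not meant.

How it is judged:
By the outcome, as a careful person would: the job done as asked, in the order asked, and still so for the second after the job is handed in, while the arm keeps its last pose, push and grip.
It also fails if it takes over 72 s, if anything falls off the work surface, if the arm or the gripper's body presses on something with over 40 N, if the wrist force passes 120 N, or if a joint passes its speed limit or range.

### The arm

A 6-joint arm with a two-finger parallel gripper is mounted at the origin on the work surface. World frame = base frame: x ahead of the robot, y to its left, z up, the work surface at z = 0. Lengths are in m, angles in rad, forces in N, time in s.
With the tool pointing down it reaches from about 0.375 to 0.975 m from the base axis. Payload 3.8 kg.
Tool frame: the origin (TCP) lies midway between the tips of the shut fingers; the grasp point (between the pads) lies 19 mm behind it (robot.grip_depth is the distance from the TCP to the grasp point, in m); z points along the fingers, y is the direction in which the jaws open and shut (so a half turn about z gives the same grasp; the last joint's range is limited). The gripper opens to 88 mm and grips with 3 to 60 N. Pads are 18 mm wide; open, the fingers measure 123 mm over their backs; the gripper's body (75 mm by 187 mm) begins 45 mm behind the grasp point.
Start: joints at [-1.387, 0.264, 1.604, -0, 1.274, -0.037], TCP at [0.148, -0.659, 0.239] pointing down, gripper open.
Joint ranges: [-2.63, 2.63], [-0.94, 2.18], [0.31, 2.57], [-1.31, 4.45], [0, 2.66], [-2.55, 2.55]. Speed limits (rad/s): [2.57, 2.57, 3.14, 3.14, 3.14, 3.14].

### API

Orientations are given as a rotation vector (axis times angle).
In Python, from rig import telemetry, eyes, robot gives the robot as it stands.
- The arm moves only by the tool drive_tool, never from a script. Its arguments are lists of equal length, an entry for each row: "slide": the shift along the tool's x, y, z in m, a list of three; "turn": the turn, a rotation vector about the tool's x, y, z in rad, a list of three; "gripper": the opening, from 0 (shut) to 1 (fully open). A call has exactly 5 rows; each row shifts and turns the commanded pose from where the row before left it, along the tool's axes as they then stand; what a row does not reach is not made up. A row lasts 1/10 s, in which the tool goes at most 50 mm and 8.59 degrees, less where a joint would pass 70% of its speed; a pose out of reach is approached as far as the arm can. A call with a gripper value outside its range is refused whole. The fingers move at their own pace and stop on an object; the grip force is fixed at half the most. Time passes only in rows, so rows that do not move let the fingers close, or fill a call up. It gives the time, the measured TCP pose, the force and the opening at its end, in the units of the state.
- telemetry.state(): the state, without advancing time (a new reading comes with each control period).
- eyes.get_image(name): name is "scene" or "top" or "wrist"; returns (picture, depth): 400x640x3 uint8, red, green, blue; 400x640 float32, m along the optical axis (not along the pixel's ray), 0 where there is no reading.
- eyes.camera_model(name): a dict with "K" (3x3 intrinsics, pixels), "dist" ([k1, k2, p1, p2, k3] as OpenCV has them; the pictures are not rectified), "R" (3x3) and "t" (3): a world point X has camera coordinates R X + t. Camera axes: x right, y down, z forward; pixel columns grow to the right and rows downward; lengths in m; the calibration is good to about 2 mm. A picture is of the moment at which its call begins: read the wrist's pose just before it. camera_model takes no time and is no camera call; for the wrist camera it gives the pose at the moment of the call.
- robot.hand_in(): hands the job in, once; it reports no verdict.
Trained networks look in the newest picture that a camera, given by its name, has taken for a name from the list of things; names that differ only in an ending like _2 or _b are one class to them, and where a whole thing is asked for, a point or a joint stands for the part that bears it (a point fixed in the world has none). Each returns a list of dicts, best first, with "confidence" (0 to 1); they miss things now and then, are a little off and sometimes report something else, mostly with a low value. They report only what shows in the picture. A call takes as long as a camera call. They do not tell look-alikes from the thing itself.
- eyes.outline_of(camera, name): "region" (400x640 bool, what is visible of it) and "location" ([column, row] in pixels, amid what is visible of it).
The state is a dict: "t": time; "q": joint angles; "joint_vel": joint speeds; "effort": joint torques, N m; "eef_pos": TCP position; "tcp_rot": TCP orientation; "contact_force": force on the tool from outside, world axes, zero at the start; "ft_torque": the same for the moment, N m; "opening": finger opening in m.
Only numpy, scipy, OpenCV 4.12 (cv2) and the standard library are available. Lean on these libraries where they do the work, as an engineer would, in place of code of your own. Each camera call takes 0.05 s, during which the arm holds its last target. There are 200 camera calls.

## Working session

There is one attempt and no reset: what is moved stays moved. The work goes in short steps, Python scripts to look and compute and a tool call to move; the robot and the scene stay as the last step left them, time stands still between calls to the robot, and variables do not carry over. Pictures are saved under pics/ and viewed, about 8 in all and at most 12, crops included, and the job is handed in when it is done.

Besides the shell and the picture viewer there is one more tool, called after ">>>" as name(argument=value, ...), one argument or row to a line, values as JSON. drive_tool: Moves the arm, as the interface text tells. Its arguments: {"type":"object","properties":{"slide":{"type":"array","items":{"type":"array","items":{"type":"number"}}},"turn":{"type":"array","items":{"type":"array","items":{"type":"number"}}},"gripper":{"type":"array","items":{"type":"number"}}},"required":["slide","turn","gripper"]}

```bash
ls; mkdir -p pics; python3 - <<'E'
from rig import telemetry, eyes, robot
import cv2
s=telemetry.state(); print(s)
for n in ("scene","top"):
    p,d=eyes.get_image(n); cv2.imwrite(f"pics/{n}0.png",p[:,:,::-1])
    m=eyes.camera_model(n); print(n,m)
E
```

```text
pics
{'t': 0.0, 'q': array([-1.38689524e+00,  2.64716472e-01,  1.60536847e+00, -7.53054310e-07,
        1.27370826e+00, -3.69046451e-02]), 'joint_vel': array([-0.0006421 , -0.00012507,  0.00078038, -0.0007582 ,  0.00021234,
        0.00088583]), 'effort': array([-1.55210026e-03, -5.02118540e+01, -3.56875885e+01,  7.26565928e-02,
        2.94191949e-02, -1.98956873e-04]), 'eef_pos': array([ 0.14769998, -0.65791077,  0.23741572]), 'tcp_rot': array([-3.12028475e+00, -3.45895213e-01,  2.54775110e-04]), 'contact_force': array([ 0.79940912, -0.14271849, -0.62953581]), 'ft_torque': array([-0.0226003 ,  0.02477092, -0.04543334]), 'opening': 0.08831240851057577}
scene {'K': array([[504.46729603,   0.        , 323.5084341 ],
       [  0.        , 504.46729603, 203.38251513],
       [  0.        ,   0.        ,   1.        ]]), 'dist': array([0.04743711, 0.        , 0.        , 0.        , 0.        ]), 'R': array([[ 0.83724109,  0.54646454,  0.02009621],
       [ 0.34976719, -0.50690693, -0.78785042],
       [-0.42034541,  0.66664974, -0.61553868]]), 't': array([-0.43604269, -0.13003459,  1.66321569])}
top {'K': array([[443.3922523 ,   0.        , 316.67098826],
       [  0.        , 443.3922523 , 196.71641121],
       [  0.        ,   0.        ,   1.        ]]), 'dist': array([-0.0735834,  0.       ,  0.       ,  0.       ,  0.       ]), 'R': array([[-0.00418939, -0.99989956, -0.0135393 ],
       [-0.99237836,  0.0058246 , -0.12309047],
       [ 0.12315696,  0.01292044, -0.99230309]]), 't': array([0.00353144, 0.52458567, 1.44145381])}
```

View pics/top0.png

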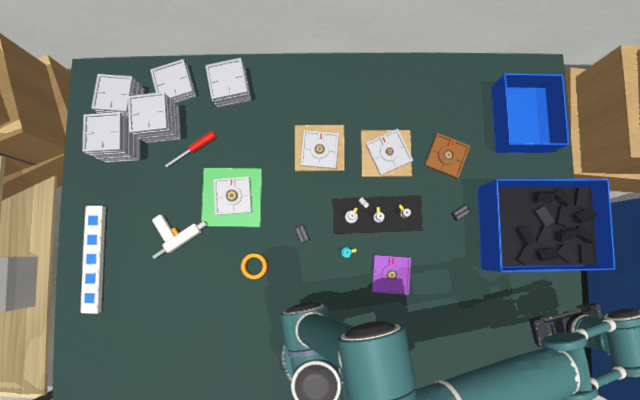

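View pics/scene0.png

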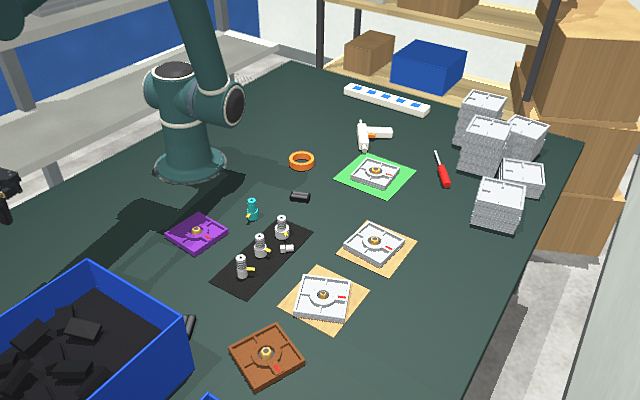

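Top view: the white panel on green is at (232,196). The steel sockets stand on the black mat at (351,216), (378,216) and (405,211). The turquoise look-alike is at (347,252), and the purple (392,275) and brown (447,155) panels are not meant.

```bash
cat > h.py <<'E'
import numpy as np, cv2
from scipy.spatial.transform import Rotation as Ro
from rig import telemetry, eyes, robot
def p2w(m,uv,z):
    n=cv2.undistortPoints(np.array([[uv]],float),m["K"],m["dist"])[0,0]
    d=m["R"].T@np.array([n[0],n[1],1]); c=-m["R"].T@m["t"]
    return c+d*(z-c[2])/d[2]
def w2p(m,X):
    return cv2.projectPoints(np.array([X],float).reshape(-1,1,3),cv2.Rodrigues(m["R"])[0],m["t"],m["K"],m["dist"])[0][:,0]
def go(pos,yaw,s=None):
    """slide in present tool axes, and yaw turn about tool z for tool pointing down with tool y at world angle yaw"""
    s=s or telemetry.state(); R=Ro.from_rotvec(s["tcp_rot"]).as_matrix()
    y=np.array([np.cos(yaw),np.sin(yaw),0]); z=np.array([0,0,-1.]); x=np.cross(y,z)
    return R.T@(np.array(pos)-s["eef_pos"]), Ro.from_matrix(R.T@np.c_[x,y,z]).as_rotvec()
E
python3 - <<'E'
from h import *
m=eyes.camera_model("top")
for n,uv,z in [("nut",(232,196),.029),("s1",(351,216),.065),("s2",(378,216),.065),("s3",(405,211),.065),("adapter",(364,202),.02),("turq",(347,252),.06),("gluegun",(205,226),.03),("tape",(254,266),.02),("screwdr",(213,134),.03)]:
    print(n,p2w(m,uv,z).round(3))
s=telemetry.state(); print(Ro.from_rotvec(s["tcp_rot"]).as_matrix().round(3))
w=eyes.camera_model("wrist"); print(w["K"],w["dist"],"cam pos",-w["R"].T@w["t"],w["R"].round(3))
E
```

```text
nut [0.529 0.285 0.029]
s1 [ 0.457 -0.11   0.065]
s2 [ 0.457 -0.197  0.065]
s3 [ 0.472 -0.285  0.065]
adapter [ 0.507 -0.157  0.02 ]
turq [ 0.342 -0.096  0.06 ]
gluegun [0.429 0.373 0.03 ]
tape [0.297 0.209 0.02 ]
screwdr [0.743 0.355 0.03 ]
[[ 0.976  0.219 -0.   ]
 [ 0.219 -0.976  0.002]
 [ 0.    -0.002 -1.   ]]
[[312.78041027   0.         316.96614657]
 [  0.         312.78041027 204.14393475]
 [  0.           0.           1.        ]] [-0.02160486  0.          0.          0.          0.        ] cam pos [ 0.22876008 -0.63988934  0.38319465] [[ 0.218 -0.976 -0.002]
 [-0.927 -0.208  0.312]
 [-0.304 -0.066 -0.95 ]]
```

>>> drive_tool(
  slide=[
    [0.0305, -0.0323, 0.003],
    [0.0305, -0.0323, 0.003],
    [0.0305, -0.0323, 0.003],
    [0.0305, -0.0323, 0.003],
    [0.0305, -0.0323, 0.003],
  ],
  turn=[
    [0, 0, 0],
    [0, 0, 0],
    [0, 0, 0],
    [0, 0, 0],
    [0, 0, 0],
  ],
  gripper=[1, 1, 1, 1, 1],
)

```text
t: 0.6
eef_pos: [0.2617, -0.4657, 0.223]
tcp_rot: [-3.122, -0.345, 0.0]
contact_force: [0.5, -0.2, -0.1]
opening: 0.088
```

>>> drive_tool(
  slide=[
    [0.0305, -0.0323, 0.003],
    [0.0305, -0.0323, 0.003],
    [0.0305, -0.0323, 0.003],
    [0.0305, -0.0323, 0.003],
    [0.0305, -0.0323, 0.003],
  ],
  turn=[
    [0, 0, 0],
    [0, 0, 0],
    [0, 0, 0],
    [0, 0, 0],
    [0, 0, 0],
  ],
  gripper=[1, 1, 1, 1, 1],
)

```text
t: 1.1
eef_pos: [0.375, -0.2748, 0.2083]
tcp_rot: [-3.122, -0.346, 0.0]
contact_force: [0.9, -0.8, 0.6]
opening: 0.0883
```

>>> drive_tool(
  slide=[
    [0.0305, -0.0323, 0.003],
    [0.0305, -0.0323, 0.003],
    [0, 0, 0],
    [0, 0, 0],
    [0, 0, 0],
  ],
  turn=[
    [0, 0, 0.074],
    [0, 0, 0.074],
    [0, 0, 0.073],
    [0, 0, 0],
    [0, 0, 0],
  ],
  gripper=[1, 1, 1, 1, 1],
)

```text
t: 1.6
eef_pos: [0.4225, -0.202, 0.2024]
tcp_rot: [-3.142, -0.003, 0.001]
contact_force: [-0.6, 0.5, 0.6]
opening: 0.0877
```

```bash
python3 - <<'E'
from h import *
s=telemetry.state(); print(s["t"],s["eef_pos"],s["tcp_rot"],s["joint_vel"].round(3))
p,d=eyes.get_image("wrist"); cv2.imwrite("pics/w1.png",cv2.resize(p[:,:,::-1],(800,500)))
m=eyes.camera_model("wrist"); np.savez("w1.npz",p=p,d=d,R=m["R"],t=m["t"])
for n in ("socket_medium","socket_medium_tip","socket_small","socket_large"):
    for r in eyes.outline_of("wrist",n): print(n,r["confidence"],r["location"],p2w(m,r["location"],.065 if "tip" not in n else .027).round(4),r["region"].sum())
E
```

```text
1.6 [ 0.42251134 -0.20201453  0.20242309] [-3.14154109e+00 -2.80375581e-03  1.08278861e-03] [-0.02  -0.002 -0.002  0.001  0.001  0.002]
socket_medium 0.71 [234.1, 241.4] [ 0.3735 -0.1194  0.065 ] 662
socket_medium 0.58 [320.4, 146.0] [ 0.4674 -0.2048  0.065 ] 961
socket_medium_tip 0.73 [321.2, 148.1] [ 0.4602 -0.206   0.027 ] 1023
socket_medium_tip 0.57 [231.9, 249.1] [ 0.3462 -0.105   0.027 ] 676
socket_small 0.74 [409.2, 134.4] [ 0.4778 -0.2838  0.065 ] 1110
socket_large 0.84 [235.2, 143.6] [ 0.4697 -0.1283  0.065 ] 1573
```

View pics/w1.png

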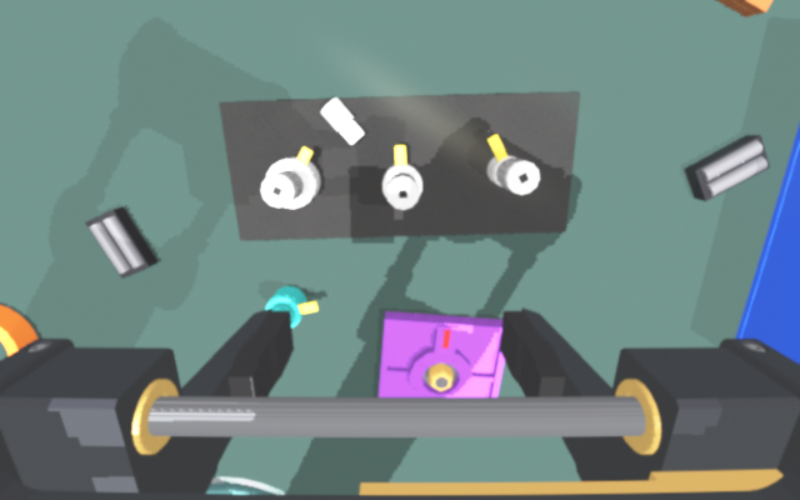

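The wrist picture shows three sockets at (290,183), (402,187) and (515,175) in the 800×500 view. They read as large, medium and small from left to right, and the medium-shaped turquoise one at (288,308) is a decoy. Next I'll measure the nut.

>>> drive_tool(
  slide=[
    [0.005, -0.044, 0],
    [0.005, -0.044, 0],
    [0.005, -0.044, 0],
    [0.005, -0.044, 0],
    [0.005, -0.044, 0],
  ],
  turn=[
    [0, 0, 0],
    [0, 0, 0],
    [0, 0, 0],
    [0, 0, 0],
    [0, 0, 0],
  ],
  gripper=[1, 1, 1, 1, 1],
)

```text
t: 2.35
eef_pos: [0.4479, 0.0189, 0.203]
tcp_rot: [3.142, -0.003, 0.001]
contact_force: [0.3, 0.2, 0.3]
opening: 0.0884
```

>>> drive_tool(
  slide=[
    [0.005, -0.044, 0],
    [0.005, -0.044, 0],
    [0.005, -0.044, 0],
    [0.005, -0.044, 0],
    [0.005, -0.044, 0],
  ],
  turn=[
    [0, 0, 0],
    [0, 0, 0],
    [0, 0, 0],
    [0, 0, 0],
    [0, 0, 0],
  ],
  gripper=[1, 1, 1, 1, 1],
)

```text
t: 2.85
eef_pos: [0.4732, 0.2392, 0.2029]
tcp_rot: [-3.141, 0.001, -0.001]
contact_force: [0.5, -0.5, -0.6]
opening: 0.0885
```

>>> drive_tool(
  slide=[
    [0.005, -0.044, 0.03],
    [0, 0, 0.03],
    [0, 0, 0],
    [0, 0, 0],
    [0, 0, 0],
  ],
  turn=[
    [0, 0, 0],
    [0, 0, 0],
    [0, 0, 0],
    [0, 0, 0],
    [0, 0, 0],
  ],
  gripper=[1, 1, 1, 1, 1],
)

```text
t: 3.35
eef_pos: [0.4787, 0.2785, 0.1462]
tcp_rot: [-3.141, 0.003, -0.003]
contact_force: [0.5, -0.2, 1.2]
opening: 0.0883
```

```bash
cat >> h.py <<'E'
def rect(p,d,m,c,z,half=.065,res=.00025):
    """orthophoto of plane z, x up, y left; pixel centre = c"""
    n=int(2*half/res); i=np.arange(n)
    X=c[0]+half-i*res; Y=c[1]+half-i*res
    XX,YY=np.meshgrid(X,Y,indexing="ij")
    uv=w2p(m,np.c_[XX.ravel(),YY.ravel(),np.full(XX.size,z)]).astype(np.float32).reshape(n,n,2)
    return cv2.remap(p,uv[...,0],uv[...,1],cv2.INTER_CUBIC)
E
python3 - <<'E'
from h import *
s=telemetry.state(); print(s["t"],s["eef_pos"],s["tcp_rot"],s["joint_vel"].round(3))
p,d=eyes.get_image("wrist"); m=eyes.camera_model("wrist"); np.savez("w2.npz",p=p,d=d,R=m["R"],t=m["t"],K=m["K"],dist=m["dist"])
for n in ("panel_a","panel_a_seat","panel_a_mark"):
    for r in eyes.outline_of("wrist",n): print(n,r["confidence"],r["location"],p2w(m,r["location"],.023).round(4),r["region"].sum())
c=(.529,.285)
a=rect(p,d,m,c,.023); b=rect(p,d,m,c,.029,.03,.03/260)
cv2.imwrite("pics/w2.png",np.hstack([a,b])[:,:,::-1]); print(a.shape,b.shape)
E
```

```text
3.35 [0.47871113 0.27854169 0.14624311] [-3.14069149e+00  2.63792660e-03 -3.04141602e-03] [-0.002 -0.013 -0.008  0.    -0.004  0.003]
panel_a 0.97 [312.9, 128.2] [0.5411 0.2828 0.023 ] 20329
panel_a 0.71 [615.6, 5.1] [0.6345 0.0495 0.023 ] 490
panel_a_seat 0.71 [619.1, 5.6] [0.6342 0.0466 0.023 ] 458
panel_a_mark 0.59 [620.7, 5.4] [0.6344 0.0454 0.023 ] 497
(520, 520, 3) (520, 520, 3)
```

View pics/w2.png

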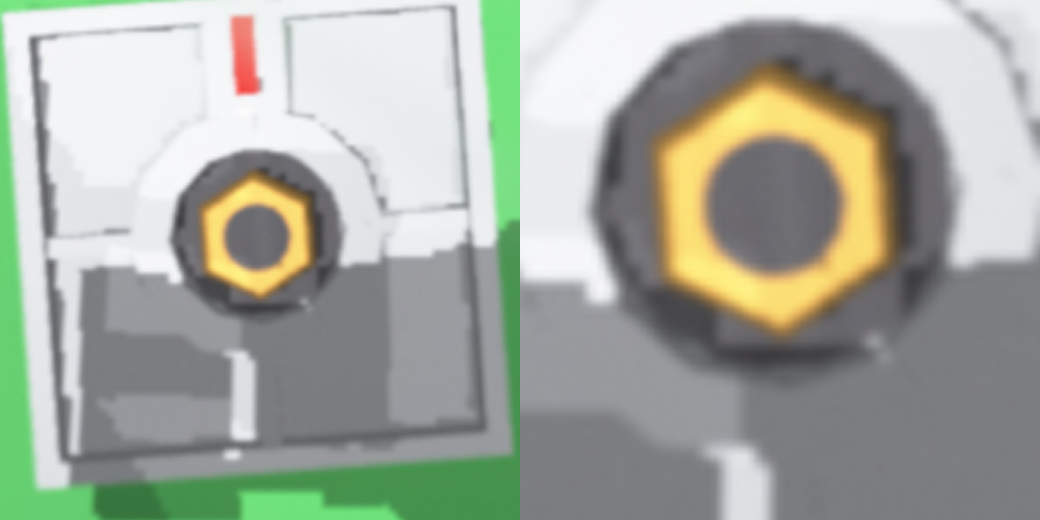

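The nut panel's well is 171 px × 0.25 mm ≈ 43 mm and the nut top is about 27 mm across, so it's the 28 mm nut and needs the large socket (left on the mat). The red mark is at about +4° from world +x. Now the fits.

```bash
cat > fit.py <<'E'
from h import *
def nutfit(p,m,c=(.529,.285)):
    half=.03;res=.0001
    b=rect(p,None,m,c,.029,half,res).astype(int)
    mask=((b[...,0]-b[...,2]>60)&(b[...,0]>140)).astype(np.uint8)
    k=cv2.findContours(mask,cv2.RETR_EXTERNAL,cv2.CHAIN_APPROX_NONE)[0]; k=max(k,key=cv2.contourArea)
    M=cv2.moments(k); cx,cy=M["m10"]/M["m00"],M["m01"]/M["m00"]
    ctr=np.array([c[0]+half-cy*res,c[1]+half-cx*res])
    q=k[:,0].astype(float)-[cx,cy]; th=np.arctan2(-q[:,0],-q[:,1]); r=np.hypot(*q.T)
    ang=np.angle(np.sum(r*np.exp(6j*th)*np.abs(np.gradient(np.unwrap(th)))))/6
    af=2*np.sqrt(M["m00"]/(2*np.sqrt(3)))*res
    a=rect(p,None,m,c,.023,.07,.0001).astype(int)
    rm=((a[...,0]-a[...,1]>70)&(a[...,0]-a[...,2]>70)&(a[...,1]<140)); rm[700:]=0
    yx=np.argwhere(rm); 
    red=np.array([c[0]+.07,c[1]+.07])-yx.mean(0)*.0001
    v=red-ctr
    l=cv2.fitLine(yx.astype(np.float32),cv2.DIST_L2,0,.01,.01).ravel()
    lang=np.arctan2(-l[1],-l[0]); lang=(lang+np.pi/2)%np.pi-np.pi/2
    return ctr,ang,af,red,np.arctan2(v[1],v[0]),lang
E
python3 - <<'E'
from fit import *
z=np.load("w2.npz"); m={k:z[k] for k in("K","dist","R","t")}
r=nutfit(z["p"],m); print("nut",r[0],"hexang",np.degrees(r[1]),"af",r[2],"red",r[3],"ang",np.degrees(r[4]),np.degrees(r[5]))
z=np.load("w1.npz"); m=eyes.camera_model("wrist"); m["R"]=z["R"];m["t"]=z["t"]
a=rect(z["p"],None,m,(.467,-.11),.030,.04,.0002).astype(int)
y=((a[...,0]-a[...,2]>70)&(a[...,0]>120)); yx=np.argwhere(y); print("yellow",np.array([.467+.04,-.11+.04])-yx.mean(0)*.0002,len(yx))
b=rect(z["p"],None,m,(.467,-.11),.065,.04,.0002)
cv2.imwrite("pics/w1c.png",np.hstack([a.astype(np.uint8),b])[:,:,::-1])
E
```

```text
nut [0.53558734 0.28603832] hexang 4.246943397749554 af 0.026312704969504736 red [0.57943051 0.28898835] ang 3.84940533484237 5.3373556
yellow [ 0.4861991  -0.13024778] 1327
```

View pics/w1c.png

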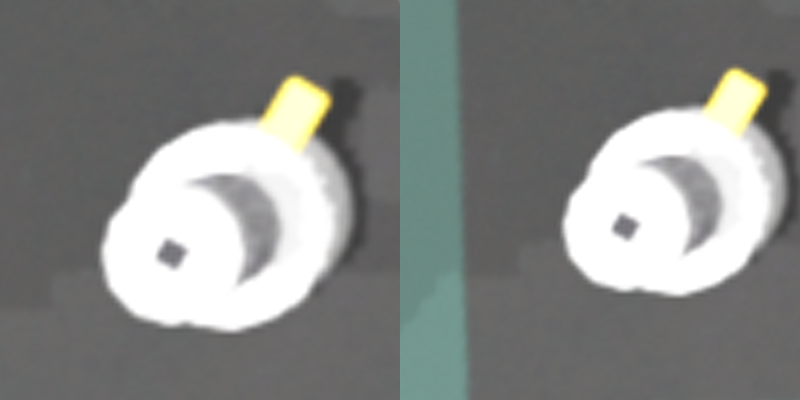

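The large socket's axis is near (0.462, -0.116), with its pointer at about -30°. I'll go closer with tool x along the pointer.

>>> drive_tool(
  slide=[
    [-0.006, 0.041, 0],
    [-0.006, 0.041, 0],
    [-0.006, 0.041, 0],
    [-0.006, 0.041, 0],
    [-0.006, 0.041, 0],
  ],
  turn=[
    [0, 0, 0],
    [0, 0, 0],
    [0, 0, 0],
    [0, 0, 0],
    [0, 0, 0],
  ],
  gripper=[0.6, 0.6, 0.6, 0.6, 0.6],
)

```text
t: 4.05
eef_pos: [0.4475, 0.0724, 0.1457]
tcp_rot: [-3.141, 0.0, -0.003]
contact_force: [0.7, 0.8, 0.0]
opening: 0.0531
```

>>> drive_tool(
  slide=[
    [-0.006, 0.041, 0],
    [-0.006, 0.041, 0],
    [-0.006, 0.041, 0],
    [-0.006, 0.041, 0],
    [0, 0, 0],
  ],
  turn=[
    [0, 0, 0],
    [0, 0, 0],
    [0, 0, 0],
    [0, 0, 0.131],
    [0, 0, 0.131],
  ],
  gripper=[0.6, 0.6, 0.6, 0.6, 0.6],
)

```text
t: 4.55
eef_pos: [0.4233, -0.0944, 0.1459]
tcp_rot: [3.11, -0.428, 0.004]
contact_force: [-0.4, 1.0, 0.4]
opening: 0.0527
```

>>> drive_tool(
  slide=[
    [0, 0, 0],
    [0, 0, 0],
    [0, 0, 0],
    [0, 0, 0],
    [0, 0, 0],
  ],
  turn=[
    [0, 0, 0.131],
    [0, 0, 0.131],
    [0, 0, 0],
    [0, 0, 0],
    [0, 0, 0],
  ],
  gripper=[0.6, 0.6, 0.6, 0.6, 0.6],
)

```text
t: 5.05
eef_pos: [0.4237, -0.0899, 0.145]
tcp_rot: [-3.035, 0.811, -0.001]
contact_force: [0.0, 1.0, 0.2]
opening: 0.0527
```

```bash
python3 - <<'E'
from h import *
s=telemetry.state(); print(s["t"],s["eef_pos"],s["tcp_rot"],s["joint_vel"].round(3),s["q"].round(2))
p,d=eyes.get_image("wrist"); m=eyes.camera_model("wrist"); np.savez("w3.npz",p=p,d=d,R=m["R"],t=m["t"],K=m["K"],dist=m["dist"])
c=(.462,-.116)
a=rect(p,d,m,c,.029,.04,.0002); b=rect(p,d,m,c,.065,.04,.0002)
for i in (a,b): cv2.drawMarker(i,(200,200),(0,0,255),0,8)
cv2.imwrite("pics/w3.png",np.hstack([a,b])[:,:,::-1])
y=((a[...,0].astype(int)-a[...,2]>70)&(a[...,0]>120)).astype(np.uint8); k=max(cv2.findContours(y,0,1)[0],key=cv2.contourArea)
print("yellow rect",cv2.minAreaRect(k), "line",cv2.fitLine(np.argwhere(y)[:,::-1].astype(np.float32),2,0,.01,.01).ravel())
g=b.min(2)<140; lab=cv2.connectedComponentsWithStats(g.astype(np.uint8))
for st,ce in zip(lab[2],lab[3]):
    if 30<st[4]<3000: print(st,ce,(c[0]+.04-ce[1]*.0002,c[1]+.04-ce[0]*.0002))
E
```

```text
5.05 [ 0.42367451 -0.08989857  0.1450186 ] [-3.03519023e+00  8.10589294e-01 -1.12146024e-03] [ 0.003  0.004  0.003  0.002 -0.001  0.01 ] [-0.27 -0.12  2.2   0.    1.07  1.83]
yellow rect ((258.7940979003906, 91.17646026611328), (45.44712448120117, 66.36994934082031), 30.963754653930664) line [  0.5103646  -0.8599581 258.79422    91.068245 ]
[ 163  130   90   54 1126] [213.09236234 145.22646536] (np.float64(0.47295470692717584), np.float64(-0.11861847246891653))
[175 184  36  37 856] [192.40537383 202.18925234] (np.float64(0.4615621495327103), np.float64(-0.11448107476635516))
```

View pics/w3.png

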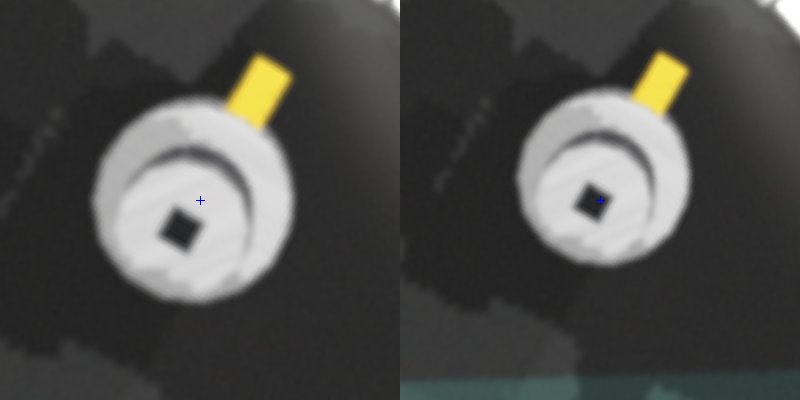

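>>> drive_tool(
  slide=[
    [0.0225, 0.0012, 0],
    [0.0225, 0.0012, 0],
    [0, 0, 0.035],
    [0, 0, 0.025],
    [0, 0, 0],
  ],
  turn=[
    [0, 0, 0.013],
    [0, 0, 0],
    [0, 0, 0],
    [0, 0, 0],
    [0, 0, 0],
  ],
  gripper=[0.6, 0.6, 0.6, 0.6, 0.6],
)

```text
t: 5.6
eef_pos: [0.4579, -0.1136, 0.0811]
tcp_rot: [-3.029, 0.832, 0.013]
contact_force: [-1.0, 0.1, -0.2]
opening: 0.0528
```

>>> drive_tool(
  slide=[
    [0, 0, 0.025],
    [0, 0, 0.015],
    [0, 0, 0.008],
    [0, 0, 0],
    [0, 0, 0],
  ],
  turn=[
    [0, 0, 0],
    [0, 0, 0],
    [0, 0, 0],
    [0, 0, 0],
    [0, 0, 0],
  ],
  gripper=[0.6, 0.6, 0.6, 0.6, 0.6],
)

```text
t: 6.1
eef_pos: [0.4619, -0.1149, 0.0377]
tcp_rot: [3.029, -0.833, 0.002]
contact_force: [-0.2, 0.0, 0.1]
opening: 0.0529
```

```bash
python3 - <<'E'
from h import *
s=telemetry.state(); print(s["t"],s["eef_pos"],s["tcp_rot"],s["contact_force"]); R=Ro.from_rotvec(s["tcp_rot"]).as_matrix()
print(R.round(4)); print("off tool",R.T@(np.array([.4617,-.1146,.035])-s["eef_pos"]))
E
```

```text
6.1 [ 0.46189069 -0.1149125   0.0376715 ] [ 3.02907340e+00 -8.33093346e-01  2.18840682e-03] [-0.17322886  0.03620958  0.09797334]
[[ 8.594e-01 -5.114e-01  1.300e-03]
 [-5.114e-01 -8.594e-01 -4.000e-04]
 [ 1.400e-03 -3.000e-04 -1.000e+00]]
off tool [-0.0003273  -0.00017016  0.00267112]
```

>>> drive_tool(
  slide=[
    [0, 0, 0.002],
    [0, 0, 0],
    [0, 0, 0],
    [0, 0, 0],
    [0, 0, 0],
  ],
  turn=[
    [0, 0, 0],
    [0, 0, 0],
    [0, 0, 0],
    [0, 0, 0],
    [0, 0, 0],
  ],
  gripper=[0.6, 0.0, 0.0, 0.0, 0.0],
)

```text
t: 6.6
eef_pos: [0.4612, -0.115, 0.0349]
tcp_rot: [3.029, -0.833, 0.0]
contact_force: [1.8, 0.6, -1.3]
opening: 0.0232
```

>>> drive_tool(
  slide=[
    [0, 0, 0],
    [0, 0, 0],
    [0, 0, 0],
    [0, 0, 0],
    [0, 0, 0],
  ],
  turn=[
    [0, 0, 0],
    [0, 0, 0],
    [0, 0, 0],
    [0, 0, 0],
    [0, 0, 0],
  ],
  gripper=[0, 0, 0, 0, 0],
)

```text
t: 7.1
eef_pos: [0.4612, -0.1149, 0.0348]
tcp_rot: [3.029, -0.834, 0.0]
contact_force: [-0.5, -2.4, 2.5]
opening: 0.0235
```

>>> drive_tool(
  slide=[
    [0, 0, -0.005],
    [0, 0, -0.02],
    [0, 0, -0.03],
    [0, 0, -0.03],
    [0, 0, -0.02],
  ],
  turn=[
    [0, 0, 0],
    [0, 0, 0],
    [0, 0, 0],
    [0, 0, 0],
    [0, 0, 0],
  ],
  gripper=[0, 0, 0, 0, 0],
)

```text
t: 7.6
eef_pos: [0.4615, -0.1145, 0.1413]
tcp_rot: [-3.028, 0.834, -0.002]
contact_force: [0.4, -0.2, -3.0]
opening: 0.0234
```

```bash
python3 - <<'E'
from h import *
s=telemetry.state(); print(s["t"],s["eef_pos"],s["tcp_rot"],s["opening"])
p,d=eyes.get_image("wrist"); m=eyes.camera_model("wrist"); s=telemetry.state(); np.savez("w4.npz",p=p,d=d,R=m["R"],t=m["t"],K=m["K"],dist=m["dist"],pos=s["eef_pos"],rot=s["tcp_rot"])
R=Ro.from_rotvec(s["tcp_rot"]).as_matrix()
print("axis point at collar top px",w2p(m,s["eef_pos"]+R@[0,0,.0055]), s["eef_pos"],s["contact_force"])
cv2.imwrite("pics/w4.png",cv2.resize(p[100:340,130:510,::-1],None,fx=2,fy=2))
E
```

```text
7.6 [ 0.46149576 -0.11447761  0.14133171] [-3.02828188e+00  8.33701304e-01 -2.04017556e-03] 0.023386929637745264
axis point at collar top px [[319.82809851 261.66973306]] [ 0.46354952 -0.11509788  0.14440188] [ 0.85719337 -1.75977229 -0.02506396]
```

View pics/w4.png

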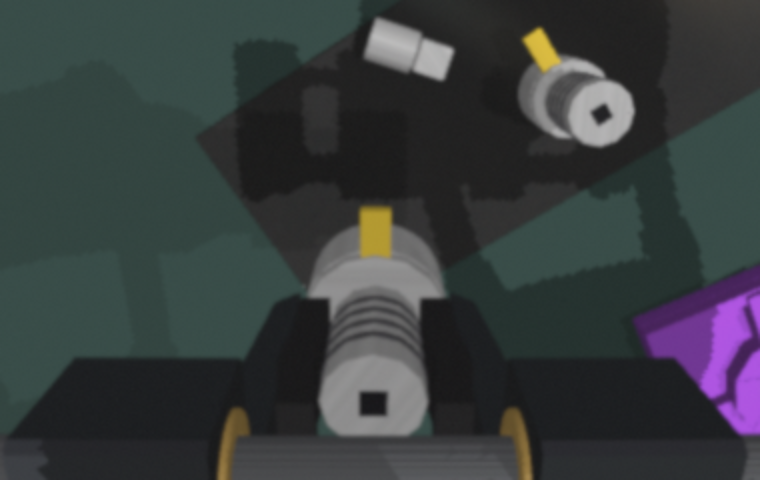

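The large socket is held upright, with the pointer (375,230) and drive hole (373,403) both on the tool's centre line. I'll stage it 60 mm behind the nut to see both in one picture.

>>> drive_tool(
  slide=[
    [-0.0214, -0.0386, 0],
    [-0.0214, -0.0386, 0],
    [-0.0214, -0.0386, 0],
    [-0.0214, -0.0386, 0],
    [-0.0214, -0.0386, 0],
  ],
  turn=[
    [0, 0, 0],
    [0, 0, 0],
    [0, 0, 0],
    [0, 0, 0],
    [0, 0, 0],
  ],
  gripper=[0, 0, 0, 0, 0],
)

```text
t: 8.15
eef_pos: [0.4668, 0.1076, 0.1386]
tcp_rot: [3.029, -0.834, -0.002]
contact_force: [-0.5, -0.3, -2.4]
opening: 0.0232
```

>>> drive_tool(
  slide=[
    [-0.0214, -0.0386, 0],
    [-0.0214, -0.0386, 0],
    [-0.0214, -0.0386, 0],
    [-0.0214, -0.0386, 0],
    [0, 0, 0],
  ],
  turn=[
    [0, 0, 0],
    [0, 0, 0],
    [0, 0, 0],
    [0, 0, 0],
    [0, 0, -0.122],
  ],
  gripper=[0, 0, 0, 0, 0],
)

```text
t: 8.65
eef_pos: [0.4771, 0.2786, 0.1384]
tcp_rot: [-3.066, 0.613, 0.017]
contact_force: [-0.5, -0.2, -2.4]
opening: 0.0231
```

>>> drive_tool(
  slide=[
    [0, 0, 0.01],
    [0, 0, 0.01],
    [0, 0, 0],
    [0, 0, 0],
    [0, 0, 0],
  ],
  turn=[
    [0, 0, -0.122],
    [0, 0, -0.122],
    [0, 0, -0.122],
    [0, 0, -0.122],
    [0, 0, 0],
  ],
  gripper=[0, 0, 0, 0, 0],
)

```text
t: 9.15
eef_pos: [0.4761, 0.2745, 0.1179]
tcp_rot: [-3.125, -0.136, 0.014]
contact_force: [0.0, -0.2, -2.2]
opening: 0.0233
```

>>> drive_tool(
  slide=[
    [0, 0, 0],
    [0, 0, 0],
    [0, 0, 0],
    [0, 0, 0],
    [0, 0, 0],
  ],
  turn=[
    [0, 0, 0],
    [0, 0, 0],
    [0, 0, 0],
    [0, 0, 0],
    [0, 0, 0],
  ],
  gripper=[0, 0, 0, 0, 0],
)

```text
t: 9.65
eef_pos: [0.4773, 0.2747, 0.1195]
tcp_rot: [-3.124, -0.135, 0.01]
contact_force: [-0.2, -0.2, -2.6]
opening: 0.0229
```

```bash
cat > stage.py <<'E'
from fit import *
import sys
s=telemetry.state(); p,d=eyes.get_image("wrist"); m=eyes.camera_model("wrist"); s2=telemetry.state()
print(s2["t"],s["eef_pos"],s2["eef_pos"],s2["tcp_rot"],s2["contact_force"].round(1),s2["opening"])
R=Ro.from_rotvec(s2["tcp_rot"]).as_matrix(); T=(s["eef_pos"]+s2["eef_pos"])/2
print("cam in tool",R.T@(-m["R"].T@m["t"]-T)); print("toolx yaw",np.degrees(np.arctan2(R[1,0],R[0,0])))
r=nutfit(p,m,(.5356,.286)); nz=np.r_[r[0],.029]; print("nut",r[0],"hex",np.degrees(r[1]),"af",r[2],"red",np.degrees(r[4]),np.degrees(r[5]))
# held: ortho planes normal to the tool z: top at tcp z -.031, pointer top at tcp z +.005
def tool(uv,h): return R.T@(p2w(m,uv,T[2]+h)-T)
g=p[250:325,270:370].max(2)<60
l=cv2.connectedComponentsWithStats(g.astype(np.uint8))
for st,ce in zip(l[2],l[3]):
    if 40<st[4]<400: print("dark",st,"hole tool xy",tool(ce+[270,250],.031))
q=p.astype(int); y=((q[...,0]-q[...,2]>60)&(q[...,1]-q[...,2]>40)&(q[...,0]>100)).astype(np.uint8); y[:190]=0; y[:,:270]=0; y[:,370:]=0
l=cv2.connectedComponentsWithStats(y); i=1+np.argmax(l[2][1:,4]); k=max(cv2.findContours((l[0]==i).astype(np.uint8),0,1)[0],key=cv2.contourArea)
pts=np.array([tool(u,-.005)[:2] for u in k[:,0].astype(float)]); 
print("pointer box tool(mm): x",1e3*pts[:,0].min(),1e3*pts[:,0].max(),"y",1e3*pts[:,1].min(),1e3*pts[:,1].max(),"rect",cv2.minAreaRect((pts*1e3).astype(np.float32)))
print("nut in tool",R.T@(nz-T))
cv2.imwrite(sys.argv[1],cv2.resize(p[40:340,130:510,::-1],None,fx=2,fy=2))
E
python3 stage.py pics/w5.png
```

```text
9.7 [0.47726036 0.27467321 0.11953854] [0.47728685 0.27469249 0.11956092] [-3.12384175 -0.13501606  0.00968224] [-0.8  0.5 -2.6] 0.02302703836754924
cam in tool [ 0.08302292 -0.00046158 -0.14568251]
toolx yaw 4.952094790212178
nut [0.53534998 0.28574372] hex 4.445272471704164 af 0.026201003112041963 red 3.9829446510235127 4.2061806
dark [34 16 34 10 44] hole tool xy [ 0.01747753  0.00100417 -0.0311161 ]
dark [ 40  46  13  11 142] hole tool xy [ 0.00151328 -0.00092166 -0.0309985 ]Traceback (most recent call last):
  File "stage.py", line 15, in <module>
    l=cv2.connectedComponentsWithStats(y); i=1+np.argmax(l[2][1:,4]); k=max(cv2.findContours((l[0]==i).astype(np.uint8),0,1)[0],key=cv2.contourArea)
                                                                            ~~~~~~~~~~~~~~~~^^^^^^^^^^^^^^^^^^^^^^^^^^^^^^^^
cv2.error: OpenCV(4.12.0) :-1: error: (-5:Bad argument) in function 'findContours'
> Overload resolution failed:
>  - image is not a numpy array, neither a scalar
>  - Expected Ptr<cv::UMat> for argument 'image'
```

```bash
sed -i 's/(l\[0\]==i)/(l[1]==i)/' stage.py; python3 stage.py pics/w5.png
```

```text
9.75 [0.47728685 0.27469249 0.11956092] [0.47727911 0.27470909 0.11957357] [-3.12385953 -0.13510584  0.00974036] [-0.5  0.  -3.3] 0.022989608830910783
cam in tool [ 0.08300336 -0.00044364 -0.14566118]
toolx yaw 4.955366932029418
nut [0.53535048 0.28574191] hex 4.403569853743623 af 0.026202325204254973 red 3.9934210704733197 4.2238297
dark [ 40  46  13  12 143] hole tool xy [ 0.00149203 -0.00089072 -0.03099892]
pointer box tool(mm): x -88.67219700248796 -58.017267497981315 y 5.713552141872687 29.76496220071728 rect ((-73.40168762207031, 17.564247131347656), (32.01462936401367, 22.72455406188965), 4.259527683258057)
nut in tool [ 0.05930906 -0.004625    0.09031728]
```

View pics/w5.png

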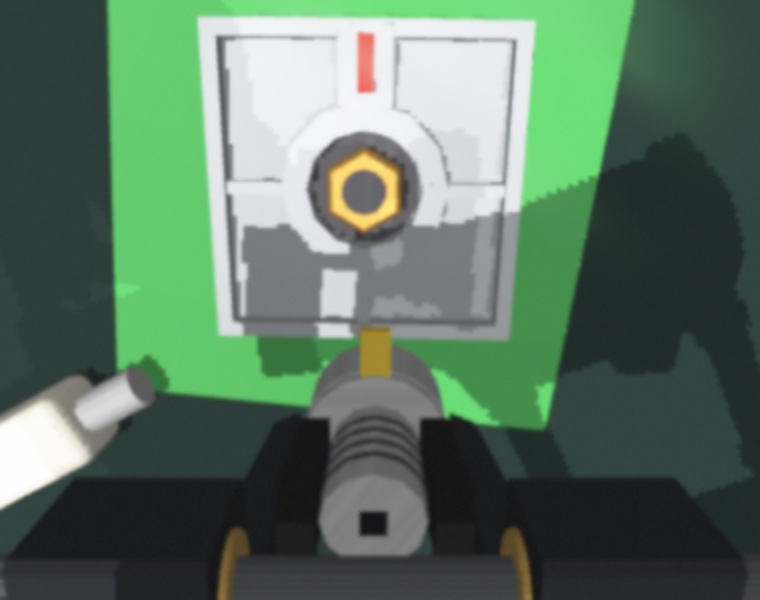

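```bash
python3 - <<'E'
from h import *
m=eyes.camera_model("wrist"); s=telemetry.state(); R=Ro.from_rotvec(s["tcp_rot"]).as_matrix(); T=s["eef_pos"]
p,d=eyes.get_image("wrist"); q=p[195:235,300:335].astype(int); y=(q[...,0]-q[...,2]>60)&(q[...,1]-q[...,2]>50)&(q[...,1]-q[...,0]<0)
for r in range(0,40,4): 
    c=np.flatnonzero(y[r]); 
    if len(c): print(r+195,c.min()+300,c.max()+300, (R.T@(p2w(m,(c.mean()+300,r+195),T[2]-.0075+.003)-T)).round(4))
print(R.T@(p2w(m,(273.5*0+316.6,301.5),T[2]+.0302)-T)); print(R.round(4))
E
```

```text
207 310 324 [ 0.0323 -0.0005  0.0043]
211 310 324 [ 0.0302 -0.0005  0.0043]
215 310 324 [ 0.028  -0.0005  0.0044]
219 310 324 [ 0.0258 -0.0005  0.0044]
223 310 324 [ 0.0236 -0.0005  0.0044]
227 311 324 [ 0.0214 -0.0002  0.0044]
[ 0.00071427 -0.00065558 -0.03019801]
[[ 0.9962  0.0863 -0.0069]
 [ 0.0864 -0.9962  0.0145]
 [-0.0056 -0.0151 -0.9999]]
```

```bash
python3 - <<'E'
from h import *
print(go((.5342,.2849,.072),np.radians(-85.8)))
E
```

```text
(array([ 0.05784431, -0.00453294,  0.04731524]), array([-0.01501278,  0.00567855,  0.01318292]))
```

>>> drive_tool(
  slide=[
    [0.029, -0.0023, 0],
    [0.0288, -0.0022, 0],
    [0, 0, 0.024],
    [0, 0, 0.0233],
    [0, 0, 0],
  ],
  turn=[
    [0, 0, 0],
    [0, 0, 0],
    [0, 0, 0],
    [0, 0, 0],
    [-0.015, 0.0057, 0.0132],
  ],
  gripper=[0, 0, 0, 0, 0],
)

```text
t: 10.3
eef_pos: [0.5316, 0.2831, 0.0678]
tcp_rot: [3.136, 0.113, -0.011]
contact_force: [-1.2, 0.1, -3.2]
opening: 0.0235
```

>>> drive_tool(
  slide=[
    [0, 0, 0],
    [0, 0, 0],
    [0, 0, 0],
    [0, 0, 0],
    [0, 0, 0],
  ],
  turn=[
    [0, 0, 0],
    [0, 0, 0],
    [0, 0, 0],
    [0, 0, 0],
    [0, 0, 0],
  ],
  gripper=[0, 0, 0, 0, 0],
)

```text
t: 10.8
eef_pos: [0.5345, 0.285, 0.0725]
tcp_rot: [-3.139, -0.115, -0.001]
contact_force: [-0.2, 0.2, -3.4]
opening: 0.0234
```

```bash
python3 - <<'E'
from h import *
s=telemetry.state();print(s["t"],s["eef_pos"],s["contact_force"],Ro.from_rotvec(s["tcp_rot"]).as_matrix().round(4))
print(go((.5342,.2849,.0448),np.radians(-85.8)))
E
```

```text
10.8 [0.53445358 0.28498288 0.07254137] [-0.16353376  0.18740634 -3.44937119] [[ 9.973e-01  7.340e-02  8.000e-04]
 [ 7.340e-02 -9.973e-01  5.000e-04]
 [ 8.000e-04 -4.000e-04 -1.000e+00]]
(array([-2.82055584e-04,  7.59656500e-05,  2.77411193e-02]), array([-0.00043012, -0.00083177,  0.00020824]))
```

>>> drive_tool(
  slide=[
    [-0.0003, 0, 0.005],
    [0, 0, 0.005],
    [0, 0, 0.003],
    [0, 0, 0.003],
    [0, 0, 0],
  ],
  turn=[
    [0, 0, 0],
    [0, 0, 0],
    [0, 0, 0],
    [0, 0, 0],
    [0, 0, 0],
  ],
  gripper=[0, 0, 0, 0, 0],
)

```text
t: 11.3
eef_pos: [0.5334, 0.2846, 0.0551]
tcp_rot: [3.139, 0.115, -0.002]
contact_force: [0.5, -0.4, -2.5]
opening: 0.0231
```

>>> drive_tool(
  slide=[
    [0, 0, 0.001],
    [0, 0, 0.001],
    [0, 0, 0.001],
    [0, 0, 0.001],
    [0, 0, 0],
  ],
  turn=[
    [0, 0, 0],
    [0, 0, 0],
    [0, 0, 0],
    [0, 0, 0],
    [0, 0, 0],
  ],
  gripper=[0, 0, 0, 0, 0],
)

```text
t: 11.8
eef_pos: [0.5337, 0.2848, 0.0517]
tcp_rot: [3.139, 0.116, -0.001]
contact_force: [-0.2, -0.6, -2.1]
opening: 0.023
```

No contact so far, and the underside is already about 9 mm below the nut top. I'll continue to the floor.

>>> drive_tool(
  slide=[
    [0.0004, 0, 0.001],
    [0, 0, 0.001],
    [0, 0, 0.001],
    [0, 0, 0.001],
    [0, 0, 0.001],
  ],
  turn=[
    [0, 0, 0],
    [0, 0, 0],
    [0, 0, 0],
    [0, 0, 0],
    [0, 0, 0],
  ],
  gripper=[0, 0, 0, 0, 0],
)

```text
t: 12.3
eef_pos: [0.5342, 0.2848, 0.0468]
tcp_rot: [3.139, 0.115, -0.0]
contact_force: [0.7, 0.1, -1.5]
opening: 0.0231
```

>>> drive_tool(
  slide=[
    [0, 0, 0.0005],
    [0, 0, 0.0005],
    [0, 0, 0.0005],
    [0, 0, 0.0005],
    [0, 0, 0],
  ],
  turn=[
    [0, 0, 0],
    [0, 0, 0],
    [0, 0, 0],
    [0, 0, 0],
    [0, 0, 0],
  ],
  gripper=[0, 0, 0, 0, 0],
)

```text
t: 12.8
eef_pos: [0.5342, 0.2849, 0.0449]
tcp_rot: [3.139, 0.115, -0.0]
contact_force: [-0.1, -1.3, -3.6]
opening: 0.0229
```

Still free at the nominal seat height, so I'll press on gently until there's contact.

>>> drive_tool(
  slide=[
    [0, 0, 0.0005],
    [0, 0, 0.0005],
    [0, 0, 0],
    [0, 0, 0],
    [0, 0, 0],
  ],
  turn=[
    [0, 0, 0],
    [0, 0, 0],
    [0, 0, 0],
    [0, 0, 0],
    [0, 0, 0],
  ],
  gripper=[0, 0, 0, 0, 0],
)

```text
t: 13.3
eef_pos: [0.5345, 0.2849, 0.0448]
tcp_rot: [-3.139, -0.115, -0.001]
contact_force: [-1.6, -1.3, 5.8]
opening: 0.0231
```

>>> drive_tool(
  slide=[
    [0, 0, 0.0005],
    [0, 0, 0.0005],
    [0, 0, 0],
    [0, 0, 0],
    [0, 0, 0],
  ],
  turn=[
    [0, 0, 0],
    [0, 0, 0],
    [0, 0, 0],
    [0, 0, 0],
    [0, 0, 0],
  ],
  gripper=[0, 0, 0, 0, 0],
)

```text
t: 13.8
eef_pos: [0.5347, 0.2849, 0.0447]
tcp_rot: [-3.139, -0.116, -0.001]
contact_force: [-3.3, -2.6, 10.2]
opening: 0.0232
```

```bash
python3 - <<'E'
from h import *
s=telemetry.state();R=Ro.from_rotvec(s["tcp_rot"]).as_matrix();print(s["t"],s["eef_pos"],s["contact_force"],np.degrees(np.arctan2(R[1,0],R[0,0])))
p,d=eyes.get_image("wrist");t,_=eyes.get_image("top")
cv2.imwrite("pics/w6.png",np.vstack([cv2.resize(p[100:320,160:480,::-1],(640,440))]))
E
```

```text
13.8 [0.53470809 0.28491095 0.0447389 ] [-3.26706905 -2.6462163  10.17006997] 4.215668339660642
```

View pics/w6.png

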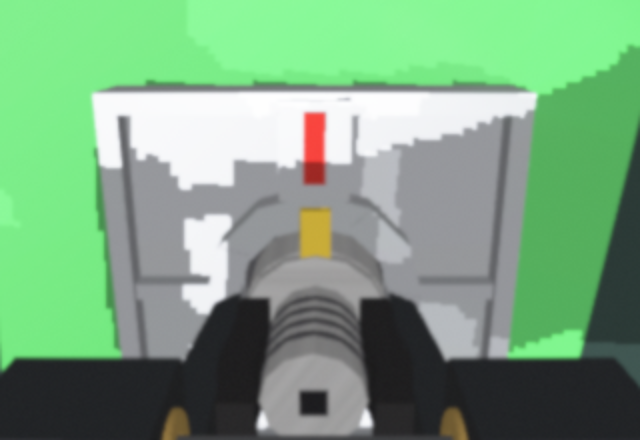

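The socket is down in the well. The pointer (315,232) and red mark (315,148) are in line, with the hole at (313,402), and the other sockets are untouched. Handing in.

```bash
python3 -c "
from rig import robot,telemetry
print(robot.hand_in()); print(telemetry.state()['contact_force'])"
```

```text
the job is handed in; nothing more can be done
None
the job is handed in; nothing more can be done
```

The large socket is on the nut of the panel on the green mat, with its pointer towards the red mark and still held in the gripper. I handed the job in at about 13.9 s.

- **Choosing the socket:** The wrist camera showed the well about 43 mm wide and the nut top about 26–27 mm across, so this is the 28 mm nut. I fitted the large socket straight away and didn't try the other two. I never touched the medium and small sockets, the bystanders or the look-alikes.
- **Seating:** It went down with no noticeable contact until the tool tip was at 44.8 mm, the height I expected for the well floor. It then held firm with about 10 N of downward push.
- **Alignment:** The tool is at 4.2°, and the panel measured 4.0–4.4° from its mark and nut. The last wrist picture shows the pointer and the red mark in line.
- **Discrepancies:** Side forces of about 3 N remained at the end. The staging picture put the socket's axis about 1 mm off the gripper's centre; I corrected for this before lowering. No checks failed, but I took no picture of the black mat at the end.

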